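# Start the saucepan on the induction hob

### The job

Start the zone under the saucepan: on the hob's control strip press the front end of the main rocker switch to turn it on, then press the square zone key of the zone that the saucepan stands on, then that zone's plus key. Use the fingertips, press each lightly and let go of it before the next, and press no other key. Pick nothing up: the pans and everything around the hob stay standing where they are.

Things in the scene. Friction and masses are not known exactly. Their poses are not given: they have to be found in the camera images.
- hob: two-zone induction hob, 600 (y) x 350 (x) x 60 mm, fixed on the table. Origin: centre of its underside; x to its back, y to its left seen from the robot's side, z up. Glass top with two ring-marked zones of 190 mm, centred at x +40, y +145 (left) and y -145 mm (right). Its front 80 mm is an aluminium control strip with all keys in one row at x -142 mm; see the points
- main_front (a point): spot to press on the main rocker, on its front half (bar mark). Black rocker in the row's middle (y 0), 44 mm long (hob x), 26 wide, top bent in the middle. Off: front half slopes 18 degrees up to its front edge, 75 mm above the table; this point is 12 mm in front of the rocker's middle, 72 mm up. On: front half level, 68 mm up, this point 14 mm in front
- main (a joint): angle of the main rocker in rad: 0 off (front half up), 0.32 on (front half level, at its stop); above 0.26 counts as on. About 2 to 3 N on the front half tips it and it stays where it is left; its seat is cushioned: pressed on past the stop, the whole switch gives up to 4.5 mm (3.5 N at first, 10 N at the end)
- zone_left_top (a point): square zone key (ring mark) of the left zone, at hob y +180 mm: black, 22 mm across, on the hob's control strip, standing 8 mm proud; this point is the middle of its top face, 68 mm above the table when up. z up.
- zone_left (a joint): square zone key (ring mark) of the left zone: travel of that key in m: 0 up, 0.007 fully down; spring 1 N at first, 3.1 N at the 1.5 mm where it registers, 11 N at the hard stop; springs back when let go
- minus_left_top (a point): round minus key of the left zone, at hob y +130 mm: black, 22 mm across, on the hob's control strip, standing 8 mm proud; this point is the middle of its top face, 68 mm above the table when up. z up.
- minus_left (a joint): round minus key of the left zone: travel of that key in m: 0 up, 0.007 fully down; spring 1 N at first, 3.1 N at the 1.5 mm where it registers, 11 N at the hard stop; springs back when let go
- plus_left_top (a point): round plus key of the left zone, at hob y +80 mm: black, 22 mm across, on the hob's control strip, standing 8 mm proud; this point is the middle of its top face, 68 mm above the table when up. z up.
- plus_left (a joint): round plus key of the left zone: travel of that key in m: 0 up, 0.007 fully down; spring 1 N at first, 3.1 N at the 1.5 mm where it registers, 11 N at the hard stop; springs back when let go
- zone_right_top (a point): square zone key (ring mark) of the right zone, at hob y -80 mm: black, 22 mm across, on the hob's control strip, standing 8 mm proud; this point is the middle of its top face, 68 mm above the table when up. z up.
- zone_right (a joint): square zone key (ring mark) of the right zone: travel of that key in m: 0 up, 0.007 fully down; spring 1 N at first, 3.1 N at the 1.5 mm where it registers, 11 N at the hard stop; springs back when let go
- minus_right_top (a point): round minus key of the right zone, at hob y -130 mm: black, 22 mm across, on the hob's control strip, standing 8 mm proud; this point is the middle of its top face, 68 mm above the table when up. z up.
- minus_right (a joint): round minus key of the right zone: travel of that key in m: 0 up, 0.007 fully down; spring 1 N at first, 3.1 N at the 1.5 mm where it registers, 11 N at the hard stop; springs back when let go
- plus_right_top (a point): round plus key of the right zone, at hob y -180 mm: black, 22 mm across, on the hob's control strip, standing 8 mm proud; this point is the middle of its top face, 68 mm above the table when up. z up.
- plus_right (a joint): round plus key of the right zone: travel of that key in m: 0 up, 0.007 fully down; spring 1 N at first, 3.1 N at the 1.5 mm where it registers, 11 N at the hard stop; springs back when let go
- saucepan: bright steel saucepan with a glass lid and black knob, diameter 180 mm, 122 mm high over the knob, black handle reaching 245 mm from its axis along its +x, turned to the hob's back; it stands on one of the two zones. Origin: centre of its underside
- frypan: low open dark frying pan, rim diameter 200 mm, 45 mm high, wooden handle reaching 245 mm along its +x, turned to the hob's back; it stands on the other zone. Origin: centre of its underside
- pepper_mill: turned dark wood pepper mill, diameter 58 mm, 168 mm high, beside the hob's left end. Origin: centre of its underside
- oil_bottle: green glass bottle, diameter 64 mm, 210 mm high, beside the hob's right end. Origin: centre of its underside
- mug: white mug, diameter 82 mm, 95 mm high, beside the hob's right end. Origin: centre of its underside
- bowl: blue bowl, diameter 130 mm, 55 mm high, beside the hob's left end. Origin: centre of its underside
- salt_jar: white salt jar with a wooden lid, diameter 74 mm, 56 mm high, in front of the hob. Origin: centre of its underside
- spatula: kitchen spatula 260 mm long, lying flat in front of the hob. Origin: under its middle
Things that resemble listed ones, but are neither listed nor needed, are in the scene too. What is shaped like the oil_bottle but purple is not meant.

How it is judged:
By the outcome, as a careful person would: the job done as asked, in the order asked, and still so for the second after the job is handed in, with the robot touching nothing.
It also fails if it takes over 35 s, if anything falls off the work surface, if the arm or the gripper's body presses on something with over 40 N, if the wrist force passes 120 N, or if a joint passes its speed limit or range.

### The arm

A 6-joint arm with a two-finger parallel gripper is mounted at the origin on the work surface. World frame = base frame: x ahead of the robot, y to its left, z up, the work surface at z = 0. Lengths are in m, angles in rad, forces in N, time in s.
With the tool pointing down it reaches from about 0.375 to 0.75 m from the base axis. Payload 9 kg.
Tool frame: the origin (TCP) lies midway between the tips of the shut fingers; the grasp point (between the pads) lies bot.grip_depth behind it (bot.grip_depth is the distance from the TCP to the grasp point, in m); z points along the fingers, x is the direction in which the jaws open and shut, and the axes are right-handed (so a half turn about z gives the same grasp; the last joint's range is limited). The gripper opens to 85 mm and grips with 20 to 120 N. Pads are 22 mm wide; open, the fingers measure 114 mm over their backs; the gripper's body (76 mm by 85 mm) begins 54 mm behind the grasp point. The pads swing forward as they close: fully open they stand 13 mm farther back than shut.
Start: joints at [0.962, 0.104, 0.097, 1.564, 0, 1.353], TCP at [0.229, 0.555, 0.231] pointing down, gripper open.
Joint ranges: [-2.99, 2.99], [-0.84, 1.86], [-1.1, 1.16], [-1.84, 2.11], [-1.51, 1.56], [-3.14, 3.14]. Speed limits (rad/s): [2.22, 2.22, 2.57, 3.14, 3.14, 3.14].

### API

Orientations are given as a unit quaternion [w, x, y, z].
In Python, from workcell import bot gives the robot as it stands.
- The arm moves only by the tool send_rows, never from a script. Its argument "motion" is a list of rows, each a list of 5 numbers: the shift along the world's x, y, z in mm, then the turn about the world's z in rad, then the opening in per cent of the stroke, from 0 (shut) to 100 (fully open). In form: [[tx, ty, tz, yaw, grip], ...]. A call has 1 to 12 rows; each row shifts and turns the commanded pose from where the row before left it; what a row does not reach is not made up. A row lasts 1/8 s, in which the tool goes at most 62.5 mm and 10.7 degrees, less where a joint would pass 70% of its speed; a pose out of reach is approached as far as the arm can. A call is refused whole if a number of a shift passes 62.5 or a number of a turn 0.188, either way. A call with a gripper value outside its range is refused whole. The fingers move at their own pace and stop on an object; "squeeze" is the grip in N (left out, the last holds). Time passes only in rows, so rows that do not move let the fingers close. It gives the time, the measured TCP pose, the force and the opening at its end, in the units of the state.
- bot.get_obs(): the state, without advancing time (a new reading comes with each control period).
- bot.capture(name): name is "side" or "top" or "wrist"; returns the picture (400x640x3 uint8, red, green, blue); there is no depth.
- bot.camera_model(name): a dict with "fx", "fy", "cx", "cy" (pixels), "extrinsics" (4x4, takes a point from world to camera coordinates); the wrist camera has in their place "mount" (4x4, takes a point from camera to tool coordinates, whose origin is the TCP and whose axes are the tool frame's). Camera axes: x right, y up, looking along -z (the intrinsics and any distortion apply to the point x, -y, -z); pixel columns grow to the right and rows downward; lengths in m; the calibration is good to about 2 mm. A picture is of the moment at which its call begins: read the wrist's pose just before it. camera_model takes no time and is no camera call.
- bot.sign_off(): hands the job in, once; it reports no verdict.
The state is a dict: "time": time; "joint_positions": joint angles; "qd": joint speeds; "effort": joint torques, N m; "tool_pos": TCP position; "ee_rot": TCP orientation; "contact_force": force on the tool from outside, world axes, zero at the start; "wrist_torque": the same for the moment, N m; "opening": opening from 0.0 (shut) to 1.0 (fully open).
Only numpy, scipy, OpenCV 4.12 (cv2) and the standard library are available. Lean on these libraries where they do the work, as an engineer would, in place of code of your own. Each camera call takes 0.05 s, during which the arm holds its last target. There are 200 camera calls.

## Working session

There is one attempt and no reset: what is moved stays moved. The work goes in short steps, Python scripts to look and compute and a tool call to move; the robot and the scene stay as the last step left them, time stands still between calls to the robot, and variables do not carry over. Pictures are saved under pics/ and viewed, about 8 in all and at most 12, crops included, and the job is handed in when it is done.

Besides the shell and the picture viewer there is one more tool, called as name(argument=value, ...), one argument or row to a line, values as JSON. send_rows: Moves the arm, as the interface text tells. Its arguments: {"type":"object","properties":{"motion":{"type":"array"},"squeeze":{"type":"number"}},"required":["motion"]}

```bash
mkdir -p pics
python3 - <<'E'
from workcell import bot
import cv2,numpy as np
o=bot.get_obs();print(o['time'],o['tool_pos'],o['ee_rot'],o['opening'],bot.grip_depth)
for n in('top','side'):
    im=bot.capture(n);cv2.imwrite(f'pics/{n}0.png',im[:,:,::-1]);m=bot.camera_model(n)
    print(n,{k:(np.round(v,4).tolist() if hasattr(v,'__len__') and not isinstance(v,str) else v) for k,v in m.items()})
print(bot.camera_model('wrist'))
E
```

```text
0.0 [0.22835734 0.55449126 0.23052575] [ 2.28866139e-04  8.30949264e-01  5.56347806e-01 -6.22097589e-04] 0.9999691872053423 0.0187
top {'fx': 426.0717285181787, 'fy': 426.0717285181787, 'cx': 326.25695664552427, 'cy': 203.61639827032843, 'extrinsics': [[0.0271, -0.9996, -0.007, -0.087], [0.9888, 0.0258, 0.1471, -0.5476], [-0.1468, -0.0109, 0.9891, -1.4944], [0.0, 0.0, 0.0, 1.0]]}
side {'fx': 440.0773014561056, 'fy': 440.0773014561056, 'cx': 311.9326162410901, 'cy': 204.74899613850772, 'extrinsics': [[-0.9543, -0.2985, 0.015, 0.4707], [0.2258, -0.687, 0.6907, -0.2322], [-0.1958, 0.6625, 0.723, -1.6868], [0.0, 0.0, 0.0, 1.0]]}
{'fx': 305.30897122089107, 'fy': 305.30897122089107, 'cx': 316.79392420651214, 'cy': 198.52857687515467, 'mount': array([[ 9.99999861e-01,  1.99182091e-04,  4.87724026e-04,
        -2.51838008e-04],
       [ 3.18318908e-04, -9.66115782e-01, -2.58108880e-01,
        -6.66393971e-02],
       [ 4.19787213e-04,  2.58108999e-01, -9.66115712e-01,
        -1.42536047e-01],
       [ 0.00000000e+00,  0.00000000e+00,  0.00000000e+00,
         1.00000000e+00]])}
```

View pics/top0.png

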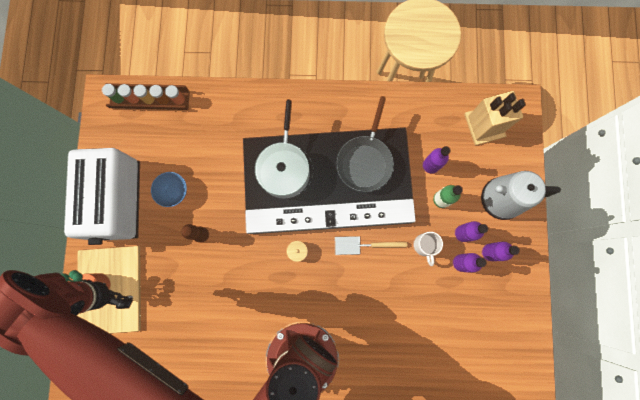

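View pics/side0.png

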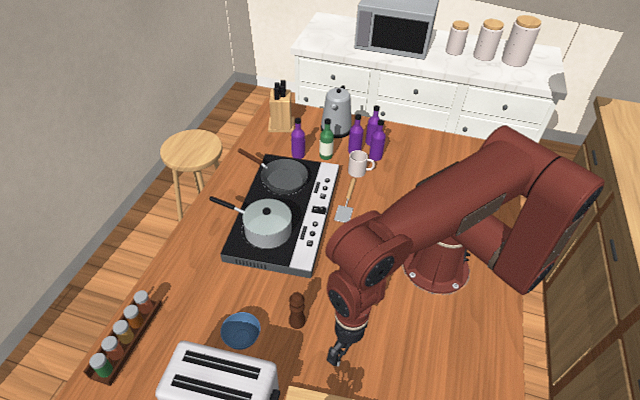

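Top: the saucepan (bright, black knob at about (281,167)) is on the left zone and the dark frypan (365,163) is on the right. The key row has candidates at about (280,222), (294,221), (308,220), the rocker at (330,218), then (353,217), (367,216), (381,215). The side view agrees. By the description I want the rocker at 330, the zone key at 280 (far left) and plus at 308. Next is a close crop and the positions.

```bash
cat > h.py <<'E'
import cv2,numpy as np
from workcell import bot
from scipy.spatial.transform import Rotation as R
def cam(n,o=None):
    m=bot.camera_model(n)
    if n=='wrist':
        q=np.array(o['ee_rot']);T=np.eye(4);T[:3,:3]=R.from_quat(q[[1,2,3,0]]).as_matrix();T[:3,3]=o['tool_pos']
        W=T@m['mount']
    else: W=np.linalg.inv(m['extrinsics'])
    return m,W
def ray(m,W,u,v,z):
    d=W[:3,:3]@np.array([(u-m['cx'])/m['fx'],-(v-m['cy'])/m['fy'],-1]);c=W[:3,3]
    return c+d*(z-c[2])/d[2]
def proj(m,W,p):
    c=np.linalg.inv(W)@np.append(p,1);return m['cx']+m['fx']*c[0]/-c[2], m['cy']-m['fy']*c[1]/-c[2]
E
python3 - <<'E'
from h import *
im=cv2.imread('pics/top0.png');m,W=cam('top');print({k for k in m})
c=im[195:240,235:425];cv2.imwrite('pics/c1.png',cv2.resize(c,None,fx=4.2,fy=4.2,interpolation=cv2.INTER_CUBIC))
g=cv2.cvtColor(im,cv2.COLOR_BGR2GRAY);hsv=cv2.cvtColor(im,cv2.COLOR_BGR2HSV)
b=((g<90)).astype(np.uint8);b[:200]=0;b[238:]=0;b[:,:247]=0;b[:,412:]=0
n,l,s,ce=cv2.connectedComponentsWithStats(b)
for i in range(1,n):
    if s[i][4]>8: print(s[i],ce[i].round(1),(1e3*ray(m,W,*ce[i],0.068)).round(1))
E
```

```text
{'cx', 'extrinsics', 'fy', 'fx', 'cy'}
[247 200 134  10 665] [293.6 202.6] [546.  43.  68.]
[363 205   7   3  14] [366.1 206.1] [ 540.4 -213.5   68. ]
[284 210   8   3  18] [287.2 211.2] [515.   64.2  68. ]
[326 211   9  16 123] [330.  218.2] [494.  -87.2  68. ]
[277 219   5   5  18] [279.2 221.4] [478.1  91.   68. ]
[403 223   9   1   9] [407. 223.] [ 484.2 -357.7   68. ]
[373 225  14   1  14] [379.5 225. ] [ 474.6 -261.5   68. ]
[388 224  14   1  14] [394.5 224. ] [ 479.5 -314.    68. ]
[328 227  10   2  13] [332.6 227.8] [460.6 -97.4  68. ]
[343 227  12   1  12] [348.5 227. ] [ 464.7 -153.    68. ]
[358 226  14   1  14] [364.5 226. ] [ 469.7 -209.    68. ]
[313 229  12   1  12] [318.5 229. ] [454.9 -48.   68. ]
[283 231  11   1  11] [288. 231.] [445.1  58.6  68. ]
[298 230  13   1  13] [304. 230.] [450.1   2.7  68. ]
[252 233  15   2  16] [258.8 233.1] [435.1 160.8  68. ]
[268 232  11   1  11] [273. 232.] [440.2 111.   68. ]
```

View pics/c1.png

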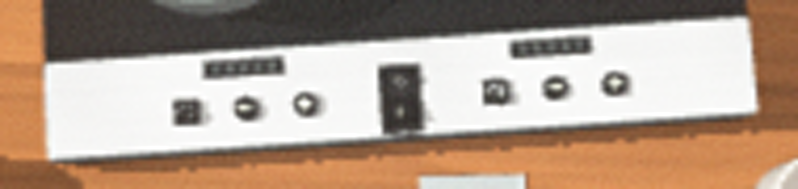

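The crop confirms the row: square at (186,110), minus (247,107), plus (306,103), rocker (400,98), then the right group's square (496,91), minus (556,87) and plus (615,84). The left group belongs to the saucepan.

```bash
cat >> h.py <<'E'
HY={'zl':180,'ml':130,'pl':80,'main':0,'zr':-80,'mr':-130,'pr':-180}
def fit(P): # P: name->world xy (mm); rigid fit of row, returns origin, unit yaw
    k=list(P);A=np.array([[-142,HY[i]] for i in k],float);B=np.array([P[i][:2] for i in k])
    a=A-A.mean(0);b=B-B.mean(0);yaw=np.arctan2((a[:,0]*b[:,1]-a[:,1]*b[:,0]).sum(),(a*b).sum())
    Rm=np.array([[np.cos(yaw),-np.sin(yaw)],[np.sin(yaw),np.cos(yaw)]]);t=B.mean(0)-Rm@A.mean(0)
    print('yaw',yaw.round(4),'t',t.round(1),'res',dict(zip(k,(B-(A@Rm.T+t)).round(1).tolist())))
    f=lambda x,y:(Rm@[x,y]+t).round(1)
    for n,p in dict(main=(-142-14,0),zl=(-142,180),pl=(-142,80)).items(): print(n,f(*p))
    return yaw,t
def yawtool(o):
    q=np.array(o['ee_rot']);r=R.from_quat(q[[1,2,3,0]]).as_matrix();return np.arctan2(r[1,0],r[0,0]),r[:,2]
E
python3 - <<'E'
from h import *
m,W=cam('top')
px={'zl':(186,110),'ml':(247,107),'pl':(306,103),'main':(400,98),'zr':(496,91),'mr':(556,87),'pr':(615,84)}
P={k:1e3*ray(m,W,u/4.2+234.6,v/4.2+194.6,.068) for k,(u,v) in px.items()}
y,t=fit(P);print(yawtool(bot.get_obs()))
E
```

```text
yaw 0.0887 t [637.2 -74.9] res {'zl': [0.4, 0.3], 'ml': [-0.2, -0.9], 'pl': [0.1, -0.4], 'main': [-0.7, 0.7], 'zr': [0.2, 0.2], 'mr': [0.4, -0.2], 'pr': [-0.2, 0.3]}
main [481.8 -88.7]
zl [479.8  91.8]
pl [488.6  -7.8]
(np.float64(1.180019255498237), array([-6.72965509e-04, -9.46673191e-04, -9.99999325e-01]))
```

send_rows(
  motion=[
    [21, -53, 0, 0.04, 0],
    [21, -53, 0, 0.04, 0],
    [21, -53, 0, 0.04, 0],
    [21, -53, 0, 0.04, 0],
    [21, -53, 0, 0.04, 0],
    [21, -53, 0, 0.04, 0],
    [21, -53, 0, 0.04, 0],
    [21, -53, 0, 0.04, 0],
    [21, -53, 0, 0.04, 0],
    [21, -53, 0, 0.04, 0],
    [22, -53, 0, 0.04, 0],
    [22, -53, 0, 0.04, 0],
  ],
  squeeze=40,
)

```text
time: 1.6
tool_pos: [0.4829, -0.0831, 0.2311]
ee_rot: [-0.0, 0.675, 0.738, 0.0]
contact_force: [1.4, 0.8, 1.3]
opening: -0.001
```

send_rows(
  motion=[
    [0, -6, -50, 0, 0],
    [0, 0, 0, 0, 0],
    [0, 0, 0, 0, 0],
  ],
)

```text
time: 1.98
tool_pos: [0.4826, -0.0867, 0.1826]
ee_rot: [0.0, 0.675, 0.738, 0.0]
contact_force: [-0.3, 0.3, 0.5]
opening: -0.002
```

Run:
```python
from h import *
o=bot.get_obs();im=bot.capture('wrist');cv2.imwrite('pics/w1.png',im[:,:,::-1])
print(o['time'],o['tool_pos'],yawtool(o),o['opening'],o['contact_force'])
np.savez('w1.npz',p=o['tool_pos'],q=o['ee_rot'])
```

```text
1.975 [ 0.48259615 -0.08666547  0.18264802] (np.float64(1.6605892137941343), array([ 5.21384401e-04, -1.41993596e-05, -9.99999864e-01])) -0.0015949146722243025 [-0.27039331  0.33971893  0.47205621]
```

View pics/w1.png

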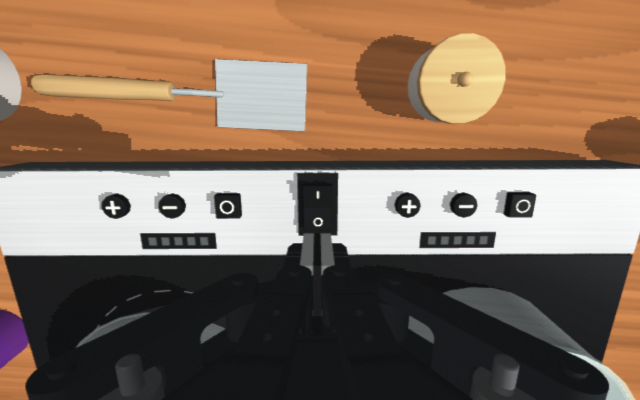

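The wrist view is upside down (image up is towards the robot). The rocker has its bar mark at (318,195) on the front half. The left group is plus (407,204), minus (463,204) and square ring key (519,205), with the saucepan beneath at lower right.

Run:
```python
from h import *
d=np.load('w1.npz');m,W=cam('wrist',dict(tool_pos=d['p'],ee_rot=d['q']))
g=cv2.imread('pics/w1.png',0)
P={}
for k,u in dict(pr=115,mr=172,zr=228,pl=407,ml=463,zl=520).items():
    s=(g[188:222,u-18:u+18]<55).astype(np.uint8)
    c=max(cv2.findContours(s,cv2.RETR_EXTERNAL,cv2.CHAIN_APPROX_NONE)[0],key=cv2.contourArea)
    x,y,w,h=cv2.boundingRect(c);print(k,x+u-18,y+188,w,h)
    (cx,cy),r=cv2.minEnclosingCircle(c);P[k]=1e3*ray(m,W,x+u-18+(w-1)/2,y+188+(h-1)/2,.066)
fit(P)
print('tip',proj(m,W,d['p']))
```

```text
pr 102 194 28 24
mr 159 194 26 24
zr 215 193 26 25
pl 395 193 25 24
ml 450 193 26 24
zl 504 192 31 24
yaw 0.0939 t [632.2 -72. ] res {'pr': [-0.3, 1.8], 'mr': [-0.0, 1.3], 'zr': [-0.2, 0.8], 'pl': [0.2, -0.6], 'ml': [0.5, -1.5], 'zl': [-0.2, -1.8]}
main [476.9 -86.7]
zl [474.   93.9]
pl [483.4  -5.7]
tip (np.float64(316.11194330207553), np.float64(252.88855007627652))
```

Top and wrist agree within 5 mm. I'll use the mean, biased slightly forward on the rocker.

send_rows(
  motion=[
    [-6, -1, -40, 0, 0],
    [0, 0, -40, 0, 0],
    [0, 0, -20, 0, 0],
    [0, 0, 0, 0, 0],
    [0, 0, 0, 0, 0],
  ],
)

```text
time: 2.65
tool_pos: [0.4778, -0.0884, 0.0836]
ee_rot: [0.001, 0.675, 0.738, 0.0]
contact_force: [0.2, 0.4, 0.5]
opening: 0.002
```

Run:
```python
from h import *
o=bot.get_obs();im=bot.capture('wrist');print(o['time'],o['tool_pos'],o['contact_force'])
cv2.imwrite('pics/w2.png',cv2.resize(im[100:340,180:460,::-1],None,fx=2.4,fy=2.4))
```

```text
2.65 [ 0.4777662  -0.08835685  0.08356845] [0.23706165 0.37848031 0.50320383]
```

View pics/w2.png

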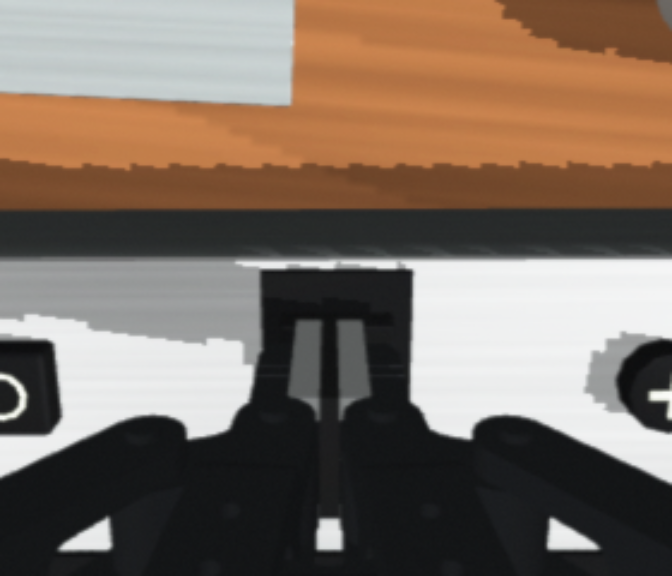

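The tips are over the rocker, whose front edge is at crop row ~270 with the tips' front edge at ~320. I'll put that in mm.

Run:
```python
from h import *
o=bot.get_obs();m,W=cam('wrist',o)
f=lambda c,r,z:(1e3*ray(m,W,180+(c+.5)/2.4-.5,100+(r+.5)/2.4-.5,z)).round(1)
print('tip front L/R',f(293,320,o['tool_pos'][2]),f(366,320,o['tool_pos'][2]))
print('rocker front L/R z60,75',f(262,270,.06),f(411,270,.06),f(262,270,.075),f(411,270,.075))
print('strip front edge',f(335,257,.06),'plus left edge z68',f(619,390,.068),'zr right edge',f(52,390,.068))
```

```text
tip front L/R [467.7 -96.5  83.5] [466.4 -81.4  83.5]
rocker front L/R z60,75 [ 465.1 -105.3   60. ] [461.9 -70.1  60. ] [ 460.2 -104.2   75. ] [457.3 -72.2  75. ]
strip front edge [460.4 -88.3  60. ] plus left edge z68 [484.6 -18.7  68. ] zr right edge [ 496.7 -152.3   68. ]
```

Position is consistent: the tips are about 15 mm in front of the rocker's middle and centred in y. Pressing gently.

send_rows(
  motion=[
    [0, 0, -4, 0, 0],
    [0, 0, -4, 0, 0],
    [0, 0, -2, 0, 0],
    [0, 0, 0, 0, 0],
  ],
)

```text
time: 3.2
tool_pos: [0.4764, -0.0882, 0.0712]
ee_rot: [-0.0, 0.675, 0.738, -0.0]
contact_force: [0.3, 0.6, -0.6]
opening: -0.0
```

send_rows(
  motion=[
    [0, 0, -2, 0, 0],
    [0, 0, -1, 0, 0],
    [0, 0, 0, 0, 0],
  ],
)

```text
time: 3.58
tool_pos: [0.4766, -0.0882, 0.0682]
ee_rot: [-0.0, 0.675, 0.738, 0.0]
contact_force: [0.1, 0.2, -1.1]
opening: 0.001
```

send_rows(
  motion=[
    [0, 0, -1, 0, 0],
    [0, 0, 0, 0, 0],
  ],
)

```text
time: 3.82
tool_pos: [0.4766, -0.0882, 0.0675]
ee_rot: [0.0, 0.675, 0.738, 0.0]
contact_force: [-2.2, 0.1, 4.1]
opening: -0.001
```

send_rows(
  motion=[
    [0, 0, -1, 0, 0],
    [0, 0, 0, 0, 0],
  ],
)

```text
time: 4.08
tool_pos: [0.4766, -0.0882, 0.0665]
ee_rot: [0.0, 0.675, 0.738, 0.0]
contact_force: [-1.7, 0.4, 5.9]
opening: -0.004
```

send_rows(
  motion=[
    [0, 0, 20, 0, 0],
    [0, 0, 40, 0, 0],
    [0, 60, 50, 0, 0],
    [0, 60, 0, 0, 0],
    [0, 0, 0, 0, 0],
    [0, 0, 0, 0, 0],
  ],
)

```text
time: 4.82
tool_pos: [0.4765, 0.0199, 0.1659]
ee_rot: [-0.0, 0.675, 0.738, -0.0]
contact_force: [-0.0, -0.2, -0.4]
opening: -0.002
```

Run:
```python
from h import *
o=bot.get_obs();im=bot.capture('wrist');print(o['time'],o['tool_pos'],o['contact_force'])
np.savez('w3.npz',p=o['tool_pos'],q=o['ee_rot']);cv2.imwrite('pics/w3f.png',im[:,:,::-1])
m,W=cam('wrist',o);u,v=map(int,proj(m,W,np.array([.4915,-.088,.068])));print(u,v)
a=im[v-45:v+45,max(u-50,0):u+50,::-1];g=cv2.imread('pics/w1.png')[160:250,268:368]
r=lambda q:cv2.resize(q,None,fx=4,fy=4,interpolation=cv2.INTER_CUBIC)
cv2.imwrite('pics/w3.png',np.hstack([r(g),r(a)]))
```

```text
4.825 [0.47651888 0.01986401 0.16589118] [-0.01950102 -0.16207244 -0.43493687]
183 207
```

View pics/w3.png

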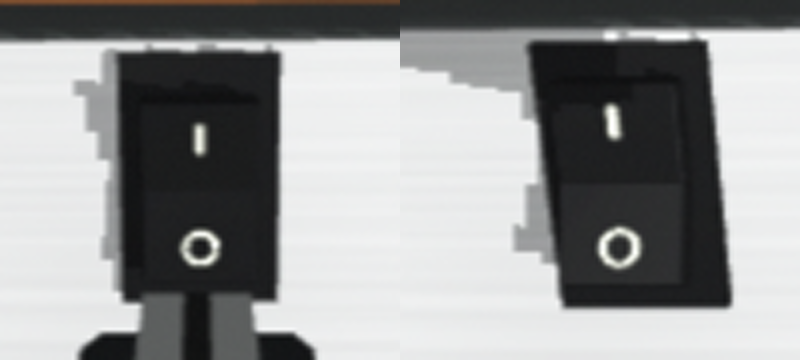

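The rear half now catches the light, standing tilted up, and the front half looks longer: the rocker is on. The force fits too (4.1 N at 67.5 mm, 5.9 N at 66.5 mm, matching the cushion at the stop). Next is the left zone key.

send_rows(
  motion=[
    [1, 40, 0, 0, 0],
    [0, 33, 0, 0, 0],
    [0, 0, -40, 0, 0],
    [0, 0, -40, 0, 0],
    [0, 0, -9, 0, 0],
    [0, 0, 0, 0, 0],
    [0, 0, 0, 0, 0],
  ],
)

```text
time: 5.75
tool_pos: [0.4787, 0.0923, 0.0791]
ee_rot: [0.001, 0.675, 0.738, 0.001]
contact_force: [0.4, 0.9, -0.1]
opening: -0.0
```

Run:
```python
from h import *
o=bot.get_obs();im=bot.capture('wrist');print(o['time'],o['tool_pos'],o['contact_force'])
cv2.imwrite('pics/w4.png',cv2.resize(im[130:330,180:460,::-1],None,fx=2.4,fy=2.4))
m,W=cam('wrist',o)
for h in ((-11,-11),(-11,11),(11,-11),(11,11)):
    u,v=proj(m,W,np.array([.4775+h[0]/1e3,.093+h[1]/1e3,.068]));print('expected corner',round((u-180)*2.4),round((v-130)*2.4))
```

```text
5.75 [0.47874563 0.09232043 0.07908853] [ 0.42535121  0.87461172 -0.14228091]
expected corner 285 219
expected corner 384 227
expected corner 278 309
expected corner 374 317
```

View pics/w4.png

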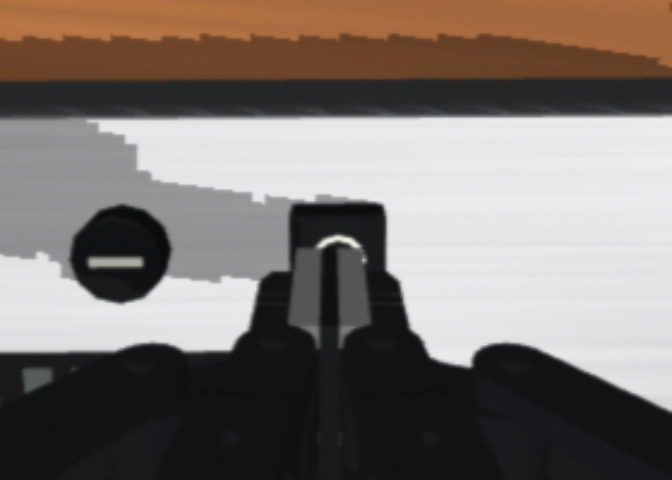

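The ring key is under the tips (cols 290–385) and within 2–3 mm of where I expected it. I'll correct by (-2,+1) and press.

send_rows(
  motion=[
    [-2, 1, -4, 0, 0],
    [0, 0, -4, 0, 0],
    [0, 0, -2, 0, 0],
    [0, 0, -2, 0, 0],
    [0, 0, 0, 0, 0],
    [0, 0, 0, 0, 0],
  ],
)

```text
time: 6.55
tool_pos: [0.4755, 0.0939, 0.0655]
ee_rot: [-0.0, 0.675, 0.738, 0.0]
contact_force: [-2.3, 0.6, 5.0]
opening: -0.001
```

5.0 N is about 2.8 mm of travel, well past the 1.5 mm where it registers. Let go and move above the left plus key.

send_rows(
  motion=[
    [0, 0, 15, 0, 0],
    [0, 0, 35, 0, 0],
    [5, -50, 0, 0, 0],
    [5, -50, 0, 0, 0],
    [0, 0, -25, 0, 0],
    [0, 0, -12, 0, 0],
    [0, 0, 0, 0, 0],
    [0, 0, 0, 0, 0],
  ],
)

```text
time: 7.55
tool_pos: [0.4859, -0.0058, 0.0792]
ee_rot: [0.0, 0.675, 0.738, 0.0]
contact_force: [0.2, 0.2, 0.1]
opening: -0.005
```

Run:
```python
from h import *
o=bot.get_obs();im=bot.capture('wrist');print(o['time'],o['tool_pos'],o['contact_force'])
cv2.imwrite('pics/w5.png',cv2.resize(im[130:330,180:460,::-1],None,fx=2.4,fy=2.4))
```

```text
7.55 [ 0.48594073 -0.00577554  0.07918694] [0.18075256 0.23968437 0.14688494]
```

View pics/w5.png

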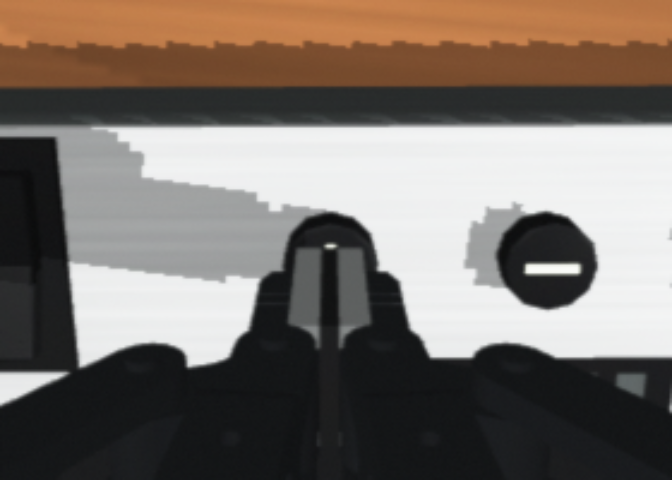

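The tips are centred over the round plus key, with the rocker to the left of it and minus to the right at (545,268), both clear. Pressing.

send_rows(
  motion=[
    [0, -1, -4, 0, 0],
    [0, 0, -4, 0, 0],
    [0, 0, -2, 0, 0],
    [0, 0, -2, 0, 0],
    [0, 0, 0, 0, 0],
    [0, 0, 0, 0, 0],
  ],
)

```text
time: 8.35
tool_pos: [0.4855, -0.0072, 0.0665]
ee_rot: [-0.0, 0.675, 0.738, 0.0]
contact_force: [-2.3, 0.1, 4.0]
opening: 0.002
```

4.0 N should register, but I'll go 1 mm further in the same press for margin, then let go.

send_rows(
  motion=[
    [0, 0, -1, 0, 0],
    [0, 0, 0, 0, 0],
  ],
)

```text
time: 8.6
tool_pos: [0.4856, -0.0072, 0.0654]
ee_rot: [-0.0, 0.675, 0.738, 0.0]
contact_force: [-1.8, 0.1, 4.6]
opening: 0.002
```

send_rows(
  motion=[
    [0, 0, 15, 0, 0],
    [0, 0, 35, 0, 0],
    [0, 0, 50, 0, 0],
    [0, 60, 0, 0, 0],
    [0, 60, 0, 0, 0],
    [-30, 50, 0, 0, 0],
    [-30, 50, 0, 0, 0],
    [0, 0, 0, 0, 0],
    [0, 0, 0, 0, 0],
  ],
)

```text
time: 9.72
tool_pos: [0.4259, 0.2128, 0.166]
ee_rot: [0.0, 0.675, 0.738, 0.0]
contact_force: [-0.5, -0.3, -0.1]
opening: 0.001
```

Run:
```python
from h import *
o=bot.get_obs();im=bot.capture('top')[:,:,::-1];print(o['time'],o['tool_pos'],o['contact_force'])
cv2.imwrite('pics/t2.png',cv2.resize(im[120:270,140:440],None,fx=2.6,fy=2.6,interpolation=cv2.INTER_CUBIC))
```

```text
9.725 [0.42591852 0.21282743 0.16599581] [-0.54425498 -0.33102932 -0.13696   ]
```

View pics/t2.png

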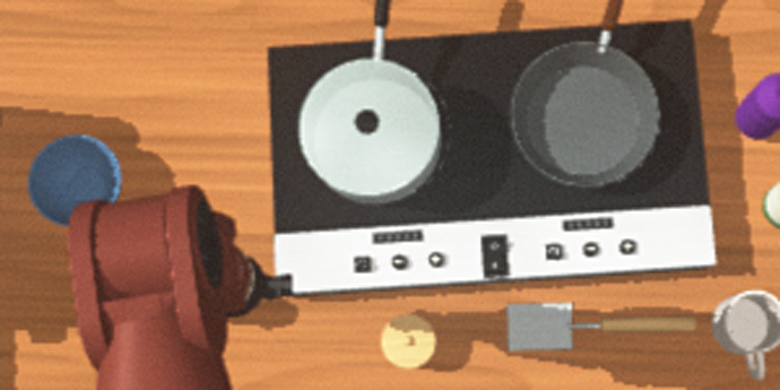

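The pans, jar, spatula, mug and bowl all stand as before. The arm hides the pepper mill, so I'll rise and check from the side.

send_rows(
  motion=[
    [0, 0, 50, 0, 0],
    [0, 0, 30, 0, 0],
    [0, 0, 0, 0, 0],
  ],
)

```text
time: 10.15
tool_pos: [0.4275, 0.2119, 0.2479]
ee_rot: [0.001, 0.676, 0.737, 0.002]
contact_force: [-0.5, -0.4, -1.0]
opening: -0.002
```

Run:
```python
from h import *
im=bot.capture('side')[:,:,::-1];o=bot.get_obs();print(o['time'],o['contact_force'])
cv2.imwrite('pics/s2.png',im)
```

```text
10.2 [ 0.26115787 -0.50362132 -0.52552459]
```

View pics/s2.png

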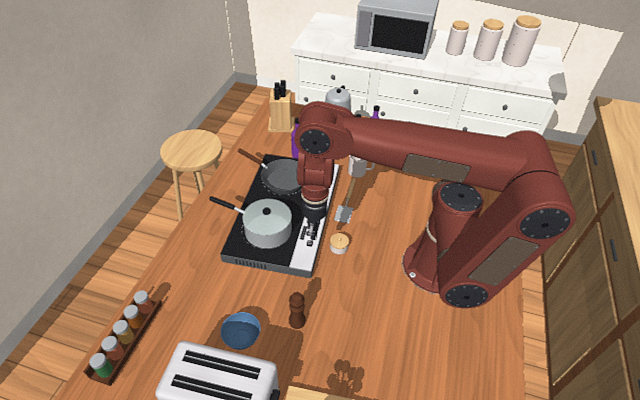

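The pepper mill still stands at (297,310), the pans have not moved, and the arm is clear. Handing in.

```bash
python3 -c "
from workcell import bot
print(bot.sign_off())"
```

```text
the job is handed in; nothing more can be done
None
```

I pressed the three controls in the order asked and handed the job in at about 10 s of robot time. The saucepan stands on the left zone, so after the main rocker I used the left zone's square key and then its plus key. I used the shut fingertips and released each control before the next.

| Control | Highest force | Tip height | Evidence that it took |
|---|---|---|---|
| Main rocker, front end | 5.9 N | 66.5 mm | Force fits the cushion at its stop, and the next picture showed the rear half tilted up (on) |
| Left zone key | 5.0 N | 65.5 mm | About 2.5–2.8 mm of travel; registers at 1.5 mm |
| Left plus key | 4.6 N | 65.4 mm | About 2.5 mm of travel; registers at 1.5 mm |

- **Not read directly:** the rocker angle and key travel come from force, tip height and pictures. I had no reading of the joints themselves.
- **Disagreement:** the top and wrist cameras differed by about 5 mm in x on the hob's position. I used the mean and corrected it by up to 2 mm from close wrist pictures at the zone and plus keys.
- **Last checks:** in the last top and side pictures, the pans, salt jar, spatula, bowl, mug and pepper mill stood where they were. The oil bottle was only partly in the final views. The arm was clear, with about 1 N or less at the wrist.

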